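Fit the pipe-centring plug to the welding positioner

ROBOT

A 6-joint arm with a two-finger parallel gripper is mounted at the origin on the work surface. World frame = base frame: x ahead of the robot, y to its left, z up, the work surface at z = 0. Lengths are in mm, angles in rad, forces in N, time in s.
With the tool pointing down it reaches from about 350 to 975 mm from the base axis. Payload 7.1 kg.
Tool frame: the origin (TCP) lies on the front face of the gripper's body, between the roots of the fingers; the fingertips stand 80 mm ahead of it and the grasp point (between the pads) lies 61 mm ahead of it (env.tips_ahead is the distance from the TCP to the fingertips, in mm); z points along the fingers, y is the line along which they close (so a half turn about z gives the same grasp; the last joint's range is limited). The gripper opens to 88 mm and grips with 3 to 60 N. Pads are 20 mm wide; open, the fingers measure 115 mm over their backs; the gripper's body (75 mm by 178 mm) begins 61 mm behind the grasp point.
Start: joints at [-1.28, 0.423, 1.63, -0, 1.089, -0.019], TCP at [190.56, -595.225, 302.675] pointing down, gripper open.
Joint ranges: [-3, 3], [-0.9, 2.11], [0.09, 2.58], [-1.31, 4.45], [0.11, 2.69], [-2.54, 2.54]. Speed limits (rad/s): [2.39, 2.39, 3.01, 3.14, 3.14, 3.14].

INTERFACE

Orientations are given as a unit quaternion [x, y, z, w].
In Python, from station import env, set_gripper, viewer, workorder gives the robot as it stands. Calls block until the motion is done:
- env.reach(position, orientation): joint-space move of the TCP to a pose.
- env.move_l(position, rot=None, rate=150, f_stop=None): straight line of the TCP; rot=None keeps the orientation; rate is the mean speed in mm/s. With f_stop (N) it stops when the force on the tool has changed by that much, and returns True; else False.
- env.move_joints(angles): joint-space move.
- set_gripper(opening): finger opening in mm; the grip force is fixed at half the most; returns when the fingers have stopped.
- env.hold(seconds).
- env.ik(position, orientation): joint angles nearest the present ones, or None.
- env.read_state(): the state.
- viewer.camera(name): name is "scene" or "top"; returns the picture (384x512x3 uint8, blue, green, red); there is no depth.
- viewer.camera_params(name): a dict with "fx", "fy", "cx", "cy" (pixels), "pose" (4x4, takes a point from camera to world coordinates). Camera axes: x right, y up, looking along -z (the intrinsics and any distortion apply to the point x, -y, -z); pixel columns grow to the right and rows downward; lengths in mm; the calibration is good to about 2 mm. A picture is of the moment at which its call begins. camera_params takes no time and is no camera call.
A pose or a line that the arm cannot do raises env.IKError and nothing moves.
- workorder.sign_off(): hands the job in; it is judged then, once.
The state is a dict: "time_s": time; "qpos": joint angles; "dq": joint speeds; "tau": joint torques, N m; "tool_pos": TCP position; "orientation": TCP orientation; "force": force on the tool from outside, world axes, zero at the start; "wrist_torque": the same for the moment, N m; "width": finger opening in mm; "grip_force": force on a finger pad.
Only numpy, scipy, OpenCV 4.12 (cv2) and the standard library are available. Lean on these libraries where they do the work, as an engineer would, in place of code of your own. Each camera call takes 0.05 s, during which the arm holds its last target. There are 200 camera calls.

TASK

Fit the bright aluminium pipe-centring plug to the tilted hub of the welding positioner: pull the red lock knob out as far as it goes, push the plug's spigot straight in until the flange sits flush on the hub, and turn it clockwise to its stop. Then push the red lock knob fully home so that its pin sits in the notch of the flange, and let go. Leave the black plug and the other things on the bench where they are.

Things in the scene. Friction and masses are not known exactly. Their poses are not given: they have to be found in the camera images.
- plug: Bright aluminium pipe-centring plug, 0.42 kg, nose up in one of the two bores of a brown wooden rack (110 x 240 mm, 40 mm high; which bore varies). Origin: centre of the flange's underside, z up through the nose. Flange 84 mm across, z 0 to 10 mm, with two rim notches 13 mm wide, 8 mm deep, at -60 and +120 degrees from x towards y. Same after half a turn about z
- plug_nose (a point): On the plug's axis at z 54 mm, axes as the plug's: where to grip. The nose is a block from z 32 to 70 mm, 42 mm along x, 28 mm along y; grip it across the two broad flats, which face +y and -y, fingertips above z 33 mm. Below the nose a cone widens to a round step, 56 mm across, z 10 to 24 mm
- plug_pin (a point): Centre of the cross-pin below the flange, on the plug's axis at z -19.5 mm. The pin is 10 mm thick and 44 mm from end to end along the plug's x. It goes through the spigot, which is 30 mm across, 26 mm long, with a tapered foot. Two yellow marks on the flange's top show its ends
- hub: Dark bayonet hub, fixed on the positioner's 200 mm steel faceplate (32 mm below the mouth). Origin: centre of its flat mouth, 92 mm across, where the flange sits: plug origin on hub origin, z on z. z points out of the mouth, leaning 32 degrees from vertical. Seated and turned home, the plug's x lies along the hub's x (either way), 1.5 degrees short of a stop. Two yellow marks on its rim: the slots
- hub_chamber (a point): On the hub's axis 19.5 mm inside, axes as the hub's: where the cross-pin turns. The way in: a 32 mm bore with brass lips and two slots, 12.5 mm wide, out to 24 mm from the axis, 13 mm deep, along the line at +60 degrees from hub x towards y. The plug enters with its x on that line, then turns freely 60 degrees clockwise (seen looking into the mouth); end play 1.5 mm. It cannot turn the other way
- lock_knob (a joint): Travel of the red lock knob: 0 is home (its pin reaches 7 mm inside the flange's edge and, with no notch there, keeps the flange from seating), 0.014 m is fully out and clear. A detent holds it at either end: about 8 N moves it out of either one, and past half way it snaps over
- lock_knob_grip (a point): Centre of the red lock knob, 26 mm across, 18 mm long along its x, the direction of pulling (radially away from the hub's axis, at -60 degrees from hub x). z as the hub's. 89 mm from the hub axis when home, 5 mm above the mouth's plane, 37 above the faceplate. Its bracket, 32 mm wide, 14 mm above the mouth's plane, ends 17 mm inward of this point. Pinch it along y, coming down the hub's z
- positioner: Blue benchtop welding positioner, fixed: base 250 x 240 mm, two cheeks, tilted gear housing with the steel faceplate and hub. Origin: centre of the base's underside; front is -x, towards which the hub leans; the hub's mouth is 38 mm forward of and 208 mm above this origin
- big_plug: Black plug for a larger pipe, of the same shape but with a 72 mm step, in the other bore of the rack; leave it there. Origin: centre of the flange's underside
- tape_measure: Red and black tape measure, 76 x 42 x 63 mm; leave alone. Origin under its centre
- pliers: Pliers with blue handles, 200 mm long, lying flat; leave alone. Origin at the pivot
- square: Combination square, 300 mm steel rule with a blue head, lying on the drawing; leave alone. Origin where head and rule cross
- tube: Offcut of square steel tube, 50 x 50 x 240 mm, lying; leave alone. Origin under its centre
- pipe: Short steel pipe, 60 mm across, 110 mm high, standing; leave alone. Origin at the centre of its foot
- magnet: Red welding angle magnet, 95 x 30 x 95 mm, standing; leave alone. Origin under its centre
There are look-alikes about, which are no part of the job. Leave any pink look-alike of the plug alone.

How it is judged:
By the outcome, as a careful person would: the job done as asked, in the order asked, and still so for the second after the job is handed in, with the robot touching nothing.
It also fails if it takes over 72 s, if anything falls off the work surface, if the arm or the gripper's body presses on something with over 40 N, if the wrist force passes 120 N, or if a joint passes its speed limit or range.

## Working session

There is one attempt and no reset: what is moved stays moved. The work goes in short steps, each a Python script; the robot and the scene stay as the last script left them, time stands still between calls to the robot, and variables do not carry over. Pictures are saved under pics/ and viewed, at most 10 in all, crops included, and the job is handed in when it is done.

```bash
mkdir -p pics
python3 - <<'E'
from station import env,viewer
import cv2,numpy as np
for n in("scene","top"):
    cv2.imwrite(f"pics/{n}0.png",viewer.camera(n)); p=viewer.camera_params(n); print(n,{k:(np.round(v,4).tolist() if hasattr(v,'__len__') and not isinstance(v,str) else v) for k,v in p.items()})
E
```

```text
scene {'fx': 459.04821771890346, 'fy': 459.04821771890346, 'cx': 256.56762190789334, 'cy': 191.34706571897794, 'pose': [[0.3317, -0.487, 0.808, 1703.7308], [0.9434, 0.1755, -0.2814, -440.4574], [-0.0048, 0.8556, 0.5176, 939.2907], [0.0, 0.0, 0.0, 1.0]]}
top {'fx': 383.6920138683228, 'fy': 383.6920138683228, 'cx': 247.88696529857557, 'cy': 188.1037677969271, 'pose': [[-0.0227, 0.9986, -0.0483, 456.7806], [-0.9997, -0.0227, 0.0001, -16.3643], [-0.001, 0.0483, 0.9988, 1250.7217], [0.0, 0.0, 0.0, 1.0]]}
```

View pics/scene0.png

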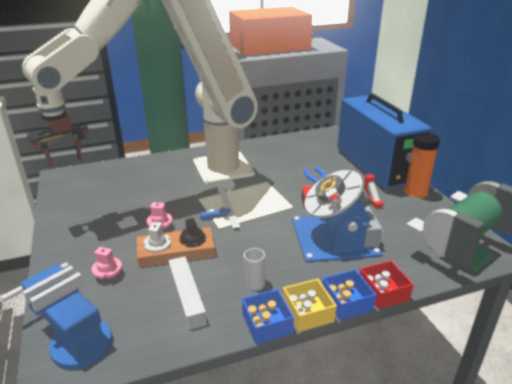

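View pics/top0.png

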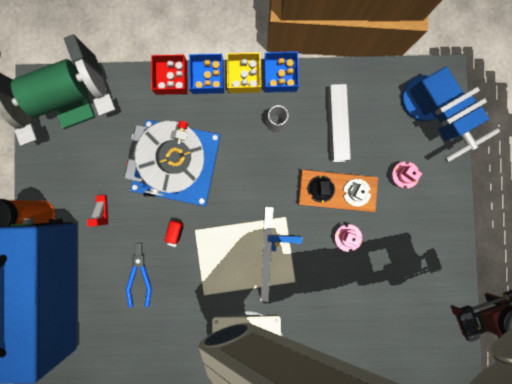

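The plug could be taken for any of these in the top view: the bright plug in the rack (357,191), the black plug in the rack (321,188), pink look-alikes at (407,175) and (348,237), or the hub at (175,157). I choose the bright one at (357,191), which appears at (157,237) in the scene view. Next is a close crop to check it.

Run:
```python
import cv2,numpy as np
t=cv2.imread("pics/top0.png");s=cv2.imread("pics/scene0.png")
def c(im,x,y,w,h,k):return cv2.resize(im[y:y+h,x:x+w],None,fx=k,fy=k,interpolation=cv2.INTER_CUBIC)
a=c(t,125,115,100,75,4);b=c(t,295,160,100,75,4);d=c(s,290,160,100,75,4);e=c(s,130,195,100,75,4)
cv2.imwrite("pics/m1.png",np.vstack([np.hstack([a,b]),np.hstack([d,e])]))
```

```text
(no output)
```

View pics/m1.png

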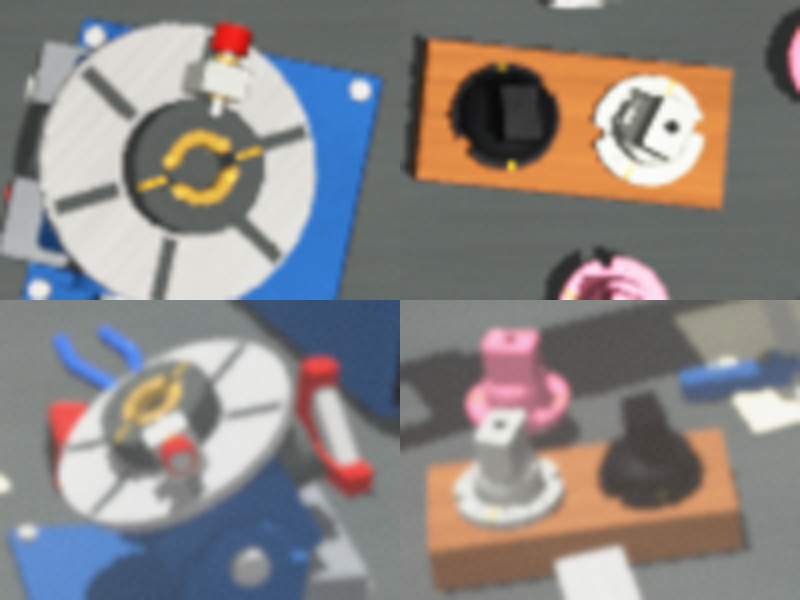

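The crop shows the bright aluminium plug at top (357.5,192), with yellow marks at about (352,203) and (362.5,182). The hub's marks are at (163,160.5) and (187,152.5), and the red knob is home at (182.5,124.5). Next I'll fit the poses.

```bash
cat > h.py <<'E'
import numpy as np,cv2
from scipy.spatial.transform import Rotation as R
from scipy.optimize import least_squares
from station import env,set_gripper,viewer,workorder
P={n:viewer.camera_params(n) for n in("scene","top")}
def proj(n,X):
    p=P[n];T=np.asarray(p["pose"]);c=(np.atleast_2d(X)-T[:3,3])@T[:3,:3]
    return np.c_[p["cx"]+p["fx"]*c[:,0]/-c[:,2],p["cy"]+p["fy"]*c[:,1]/c[:,2]]
def avg(n,k=6): return np.mean([viewer.camera(n).astype(float) for _ in range(k)],0).astype(np.uint8)
def hubR(yaw,roll): return R.from_euler('z',yaw)*R.from_euler('y',-np.radians(32))*R.from_euler('z',roll)
def circ(r,z,n=72):
    a=np.linspace(0,2*np.pi,n,endpoint=False);return np.c_[r*np.cos(a),r*np.sin(a),0*a+z]
def blobs(mask,roi,amin=3):
    x0,y0,x1,y1=roi;m=np.zeros(mask.shape,np.uint8);m[y0:y1,x0:x1]=mask[y0:y1,x0:x1]
    n,l,s,c=cv2.connectedComponentsWithStats(m);return [(int(s[i,4]),c[i].round(2).tolist()) for i in range(1,n) if s[i,4]>=amin]
E
python3 - <<'E'
from h import *
I={n:avg(n) for n in("scene","top")}
for n in I: cv2.imwrite(f"pics/{n}_avg.png",I[n])
hs={n:cv2.cvtColor(I[n],cv2.COLOR_BGR2HSV) for n in I}
yel=lambda h:(cv2.inRange(h,(15,110,110),(35,255,255))>0).astype(np.uint8)
red=lambda h:((h[...,1]>150)&(h[...,2]>90)&((h[...,0]<6)|(h[...,0]>173))).astype(np.uint8)
wh=lambda h:((h[...,1]<45)&(h[...,2]>150)).astype(np.uint8)
print("hub yel top",blobs(yel(hs["top"]),(150,140,200,175),1))
print("hub yel sc",blobs(yel(hs["scene"]),(310,170,350,205),1))
print("knob top",blobs(red(hs["top"]),(170,115,195,135)),"sc",blobs(red(hs["scene"]),(322,185,345,205)))
print("plug yel top",blobs(yel(hs["top"]),(343,175,372,208),1),"sc",blobs(yel(hs["scene"]),(140,225,175,255),1))
for nm,n,roi in(("plate","top",(130,115,210,195)),("plate","scene",(296,165,368,222)),("flange","top",(340,172,376,212))):
    m=wh(hs[n]);x0,y0,x1,y1=roi;k=np.zeros_like(m);k[y0:y1,x0:x1]=m[y0:y1,x0:x1]
    cs=cv2.findContours(k,0,1)[0];c=max(cs,key=cv2.contourArea);H=cv2.convexHull(c)
    print(nm,n,cv2.fitEllipse(H),cv2.boundingRect(H))
E
```

```text
hub yel top [(77, [173.47, 151.0]), (14, [186.64, 152.79]), (85, [176.66, 161.6]), (19, [162.53, 160.42])]
hub yel sc [(51, [327.25, 183.65])]
knob top [(62, [182.47, 124.27])] sc [(11, [333.45, 196.0])]
plug yel top [(2, [363.5, 180.0]), (1, [366.0, 203.0]), (1, [351.0, 205.0])] sc []
plate top ((163.6644744873047, 156.6537628173828), (75.8577880859375, 78.29511260986328), 92.33686828613281) (130, 121, 74, 74)
plate scene ((337.3040771484375, 190.27976989746094), (37.45851135253906, 55.29341506958008), 56.6435432434082) (326, 169, 37, 42)
flange top ((356.5662536621094, 192.12716674804688), (26.557594299316406, 27.177534103393555), 144.9095916748047) (344, 179, 26, 27)
```

```bash
cat > fit.py <<'E'
from h import *
u=lambda a:np.array([np.cos(np.radians(a)),np.sin(np.radians(a)),0])
obs=[("top",42*u(60),(186.64,152.79)),("top",-42*u(60),(162.53,160.42)),("top",0*u(0),(175.07,156.3)),
("top",89*u(-60)+[0,0,5],(182.47,124.27)),("scene",42*u(60),(321.1,193.1)),("scene",-42*u(60),(334.9,176.9)),("scene",0*u(0),(327.6,184.9)),("scene",89*u(-60)+[0,0,5],(334.4,197.4))]
def fit(yaw0,roll0,sw):
    def f(p):
        M=hubR(p[3],p[4]).as_matrix();r=[]
        for n,X,uv in obs:
            X=np.array(X,float)
            if sw and abs(X[2])<1: X=-X
            r+=list(proj(n,M@X+p[:3])[0]-uv)
        return np.r_[r,(p[2]-208)/3]
    return least_squares(f,[550,170,208,yaw0,roll0])
best=min((fit(a,b,s) for a in np.arange(-3,3,1.) for b in np.arange(-3,3,1.) for s in(0,1)),key=lambda s:s.cost)
print(best.cost,best.x.round(3),best.fun.round(2))
np.save("hub.npy",best.x)
p=best.x;M=hubR(p[3],p[4]).as_matrix();print(M.round(3))
# plug
pr,pt=[(363,181.5),(351.8,203.5)],0
def g(q):
    x,y,a=q;d=42*np.array([np.cos(a),np.sin(a),0])
    c=np.array([x,y,50]);e=proj("top",c+circ(42,0)).mean(0)-(356.57+.0,192.13)
    v=proj("top",c+d)[0]-proj("top",c-d)[0];w=np.array(pr[0])-pr[1]
    return np.r_[e,(v[0]*w[1]-v[1]*w[0])/100]
s=least_squares(g,[450,-290,-.45]);print(s.x.round(3),s.fun)
np.save("plug.npy",s.x)
def ov(n,roi,k,items):
    im=cv2.imread(f"pics/{n}_avg.png");x,y,w,h=roi;o=cv2.resize(im[y:y+h,x:x+w],None,fx=k,fy=k,interpolation=cv2.INTER_CUBIC)
    for X,c in items:
        q=((proj(n,X)-(x,y)+.5)*k).astype(int)
        for a in q: cv2.circle(o,tuple(int(t) for t in a),1,c,-1)
    return o
L=lambda X:np.array(X)@M.T+p[:3]
pl=M@[0,0,1]
hub=[(L(circ(46,0)),(255,0,255)),(L(circ(100,-32)),(0,0,255)),(L([42*u(60),-42*u(60),42*u(0)]),(0,255,0)),(L([(89-9)*u(-60)+[0,0,5],(98)*u(-60)+[0,0,5]]),(255,0,0))]
c=np.array([s.x[0],s.x[1],40]);A=R.from_euler('z',s.x[2]).as_matrix()
bx=lambda z:[[i*21,j*14,z] for i in(-1,1) for j in(-1,1)]
G=lambda X:np.array(X)@A.T+c
plug=[(G(circ(42,10)),(0,0,255)),(G(bx(70)),(0,255,0)),(G([[40,0,10],[-40,0,10]]),(255,0,0)),(G([38*u(-60)+[0,0,10],38*u(120)+[0,0,10]]),(255,0,255))]
a=ov("top",(125,115,100,75),4,hub);b=ov("top",(320,160,80,60),5,plug);d=ov("scene",(290,160,100,75),4,hub);e=ov("scene",(130,200,80,60),5,plug)
cv2.imwrite("pics/m2.png",np.vstack([np.hstack([a,b]),np.hstack([d,e])]))
E
python3 fit.py
```

```text
8.034161690294084 [ 5.98946e+02  1.81358e+02  2.06843e+02  1.28800e+00 -4.49000e-01] [ 1.87 -1.11 -1.94  0.62 -0.26 -0.02 -0.6   0.05 -1.92  0.94  0.86 -1.11
 -0.06 -0.06 -0.09  0.2  -0.39]
[[ 0.63  -0.762 -0.148]
 [ 0.613  0.605 -0.509]
 [ 0.477  0.23   0.848]]
[ 494.559 -356.404   -0.504] [ 0.00000000e+00  0.00000000e+00 -3.41060513e-15]
```

View pics/m2.png

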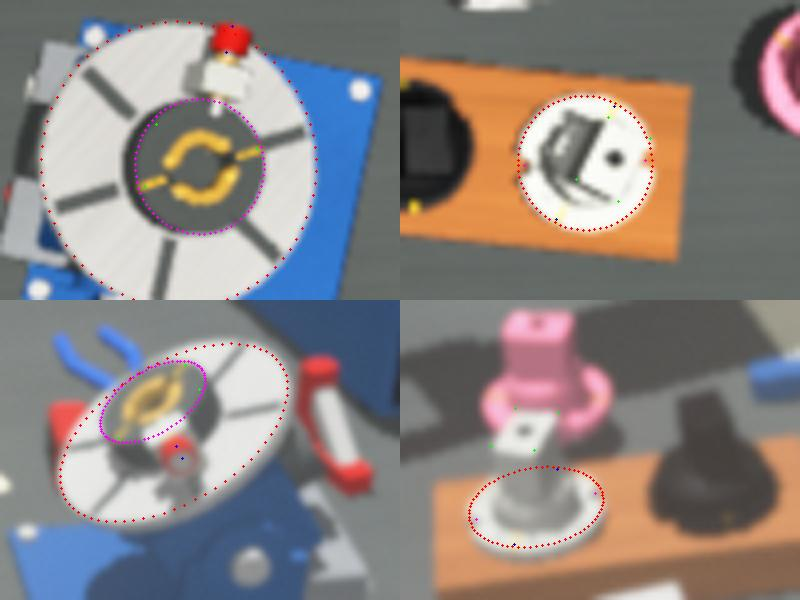

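The overlays match: the faceplate, mouth and knob outlines agree in both views, and so do the plug's flange and nose. The rim marks' centroids lie further in than 42 mm, so I'll free that radius, refit, and check the joint solutions.

```bash
sed -i 's/X=np.array(X,float)$/X=np.array(X,float); X=X*(p[5] if 40<np.linalg.norm(X)<45 else 1)/; s/,yaw0,roll0\])/,yaw0,roll0,.9])/' fit.py; python3 fit.py
cat >> h.py <<'E'
def hub():
    p=np.load("hub.npy");return p[:3],hubR(p[3],p[4]).as_matrix()
def q(Rm): return R.from_matrix(Rm).as_quat()
D=np.diag([1.,-1,-1])
def toolR(F,s): return F@(D if s>0 else np.diag([-1.,1,-1]))   # tool z=-F z, y=-+F y
def rz(a): return R.from_euler('z',a,degrees=True).as_matrix()
E
python3 - <<'E'
from h import *
H,M=hub();pl=np.load("plug.npy")
def ik(c,F,s,back=61):
    T=toolR(F,s);r=env.ik(c-back*T[:,2],q(T));return None if r is None else np.round(r,2)
K=M@rz(-60)
for s in(1,-1):
    print(s,"knob",ik(H+M@(95*np.array([.5,-.866,0])+[0,0,5]),K,s),ik(H+M@(95*np.array([.5,-.866,0])+[0,0,5]),K,s,150))
    print("plug",ik(np.array([pl[0],pl[1],94]),rz(np.degrees(pl[2])),s),ik(np.array([pl[0],pl[1],194]),rz(np.degrees(pl[2])),s))
    for a in(60,30,0,-2): print(a,ik(H+M@[0,0,54],M@rz(a),s),ik(H+M@[0,0,114],M@rz(a),s))
E
```

```text
0.7511190949103872 [ 5.99004e+02  1.81575e+02  2.06971e+02  1.27900e+00 -4.48000e-01
 -8.59000e-01] [-0.07 -0.4  -0.04 -0.18 -0.35 -0.05 -0.41  0.09 -0.73 -0.44 -0.15  0.16
  0.01 -0.1  -0.27  0.16 -0.34]
[[ 0.635 -0.757 -0.153]
 [ 0.607  0.611 -0.507]
 [ 0.478  0.23   0.848]]
[ 494.559 -356.404   -0.504] [ 0.00000000e+00  0.00000000e+00 -3.41060513e-15]
1 knob [-0.    0.54  1.63  0.69  0.93  1.38] [-0.07  0.43  1.61  0.63  1.07  1.41]
plug [-0.64  0.6   1.75 -0.    0.8   1.43] [-0.64  0.46  1.7  -0.    0.98  1.43]
60 [-0.01  0.35  1.83  0.7   0.92 -0.74] [-0.07  0.27  1.81  0.65  1.03 -0.71]
30 [-0.01  0.35  1.83  0.7   0.92 -0.22] [-0.07  0.27  1.81  0.65  1.03 -0.18]
0 [-0.01  0.35  1.83  0.7   0.92  0.31] [-0.07  0.27  1.81  0.65  1.03  0.34]
-2 [-0.01  0.35  1.83  0.7   0.92  0.34] [-0.07  0.27  1.81  0.65  1.03  0.37]
-1 knob [-0.    0.54  1.63  0.69  0.93 -1.77] [-0.07  0.43  1.61  0.63  1.07 -1.73]
plug [-0.64  0.6   1.75 -0.    0.8  -1.71] [-0.64  0.46  1.7  -0.    0.98 -1.71]
60 [-0.01  0.35  1.83  0.7   0.92  2.4 ] [-0.07  0.27  1.81  0.65  1.03  2.43]
30 None None
0 None None
-2 None None
```

Run:
```python
from h import *
H,M=hub();K=M@rz(-60);T=toolR(K,1)
G=lambda r,z=5:H+K@[r,0,z]-61*T[:,2]
set_gripper(60)
env.reach(G(89,95),q(T))
print("contact",env.move_l(G(89),rate=120,f_stop=12))
def st(m):
    s=env.read_state();d=K.T@(np.array(s["tool_pos"])+61*T[:,2]-H)
    print(m,s["time_s"],"pos",d.round(1),"F",(K.T@s["force"]).round(1),"w",s["width"],s["grip_force"])
st("at");set_gripper(0);st("gripped")
for r in(93,97,101,103,104):
    c=env.move_l(G(r),rate=30,f_stop=30);st(f"{r} {c}")
    if c: break
cv2.imwrite("pics/k_s.png",viewer.camera("scene"));cv2.imwrite("pics/k_t.png",viewer.camera("top"))
```

```text
contact False
at 5.2333 pos [89.4  0.3  5.5] F [ 0.2 -0.5  0.4] w 60.269048271816075 0.0
gripped 5.8667 pos [89.1 -0.7  5.2] F [-0.2 -3.1  2.8] w 25.19054922349008 30.00058650970459
93 False 6.15 pos [91.7 -0.8  5.1] F [-6.2 -3.8  7.7] w 25.402786499645774 30.001444816589355
97 False 6.4333 pos [97.  -0.8  5. ] F [ 2.6 -4.7  0.7] w 25.346223152929387 30.00007063150406
101 False 6.7167 pos [102.4  -0.9   4.8] F [ 6.3 -5.4 -4.1] w 25.700876610206667 29.999212324619293
103 False 6.9667 pos [103.1  -0.9   4.7] F [ 2.5 -5.5 -0.4] w 25.500595902403695 29.999996423721313
104 False 7.2167 pos [103.3  -0.9   4.7] F [-1.5 -5.7  2.9] w 25.204966238604516 30.000267326831818
```

Run:
```python
from h import *
H,M=hub();K=M@rz(-60);T=toolR(K,1)
G=lambda r,z=5:H+K@[r,0,z]-61*T[:,2]
def st(m):
    s=env.read_state();d=K.T@(np.array(s["tool_pos"])+61*T[:,2]-H)
    print(m,s["time_s"],"pos",d.round(1),"F",(K.T@s["force"]).round(1),"w",round(s["width"],1),s["grip_force"])
env.move_l(G(105.5),rate=30,f_stop=30);st("105.5")
env.move_l(G(104),rate=30);st("104")
set_gripper(50);st("open")
env.move_l(G(104,95),rate=200)
pl=np.load("plug.npy");F=rz(np.degrees(pl[2]));Tp=toolR(F,1);c=np.array([pl[0],pl[1],0])
env.reach(c+[0,0,94+61+90],q(Tp));set_gripper(75)
print(env.read_state()["time_s"])
for n in("top","scene"): cv2.imwrite(f"pics/{n}_1.png",viewer.camera(n))
t=cv2.imread("pics/top_1.png");s=cv2.imread("pics/scene_1.png")
f=lambda im,x,y,w,h:cv2.resize(im[y:y+h,x:x+w],(400,300),interpolation=cv2.INTER_CUBIC)
cv2.imwrite("pics/m3.png",np.vstack([np.hstack([f(t,125,100,100,75),f(t,300,140,120,90)]),np.hstack([f(s,290,160,100,75),f(s,110,170,120,90)])]))
```

```text
105.5 7.5667 pos [103.6  -0.9   4.7] F [-6.6 -5.3  6.4] w 25.4 30.001037120819092
104 7.8167 pos [103.3  -0.9   4.7] F [-1.7 -6.1  2.8] w 25.1 30.00041663646698
open 8.4083 pos [104.    0.2   5. ] F [-0.1 -0.6 -0.7] w 50.0 0.0
11.4667
```

View pics/m3.png

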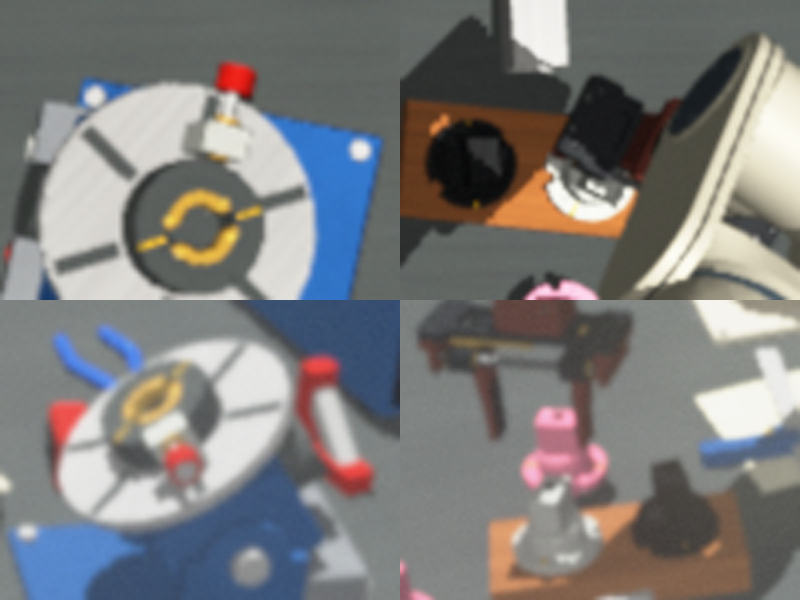

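The knob is out; its red head moved to about (184,120) in the top view. The gripper stands over the bright plug, so I'll grasp it.

Run:
```python
from h import *
pl=np.load("plug.npy");F=rz(np.degrees(pl[2]));Tp=toolR(F,1);c=np.array([pl[0],pl[1],0])
def st(m):
    s=env.read_state();d=F.T@(np.array(s["tool_pos"])-[0,0,61]-c)
    print(m,s["time_s"],"pos",d.round(1),"F",(F.T@s["force"]).round(1),"tq",np.round(F.T@s["wrist_torque"],2),"w",round(s["width"],1),round(s["grip_force"],1))
print(env.move_l(c+[0,0,94+61],rate=120,f_stop=15));st("down")
set_gripper(0);st("grip")
env.move_l(c+[0,0,104+61],rate=60);st("up10")
env.move_l(c+[0,0,94+61+120],rate=200);st("up")
H,M=hub();A=M@rz(60);T=toolR(A,1)
env.reach(H+M@[0,0,54+60]-61*T[:,2],q(T));env.hold(.2);print(env.read_state()["time_s"])
for n in("top","scene"): cv2.imwrite(f"pics/{n}_2.png",avg(n,4))
t=cv2.imread("pics/top_2.png");s=cv2.imread("pics/scene_2.png")
f=lambda im,x,y,w,h:cv2.resize(im[y:y+h,x:x+w],(400,300),interpolation=cv2.INTER_CUBIC)
cv2.imwrite("pics/m4.png",np.hstack([f(t,115,90,120,90),f(s,270,110,120,90)]))
```

```text
False
down 12.4667 pos [ 0.5 -0.1 94.5] F [ 0.7  0.7 -0. ] tq [0.03 0.04 0.06] w 75.1 0.0
grip 13.25 pos [ 0.   0.1 94. ] F [0.  0.1 1.2] tq [ 0.05  0.1  -0.08] w 27.8 30.0
up10 13.5667 pos [ 1.000e-01 -0.000e+00  1.044e+02] F [-0.2  0.6 -2.7] tq [ 0.08 -0.01 -0.01] w 28.1 30.0
up 14.2667 pos [-7.00e-01  1.00e-01  2.13e+02] F [-0.8  0.2 -3.4] tq [0.06 0.12 0.  ] w 27.8 30.0
16.3167
```

View pics/m4.png

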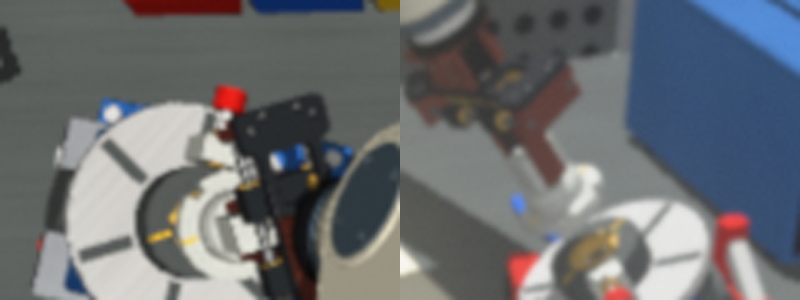

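The plug is held centred over the mouth, nose block between the pads, and the slot mark at (157,237) in the crop lines up with the flange mark at (187,238). I'll insert with a force stop and read how deep it goes.

```bash
cat >> h.py <<'E'
H,M=hub();K=M@rz(-60);yk=K[:,1]
def tp(A,off,z):  # TCP for plug origin at hub-frame offset, height z
    T=toolR(A,1);return H+M@[off[0],off[1],54+z]-61*T[:,2]
def stt(m,A):
    s=env.read_state();T=toolR(A,1);Rt=R.from_quat(s["orientation"]).as_matrix()
    d=M.T@(np.array(s["tool_pos"])+61*Rt[:,2]-H)-[0,0,54]
    a=R.from_matrix(M.T@Rt@D).as_rotvec(degrees=True)
    print(m,round(s["time_s"],2),"pos",d.round(1),"rot",a.round(1),"F",(M.T@s["force"]).round(1),"tq",(M.T@s["wrist_torque"]).round(2),"w",round(s["width"],1))
    return d
E
python3 - <<'E'
from h import *
A=M@rz(60);off=(M.T@yk)[:2]*-.6
env.move_l(tp(A,off,30),rate=100);stt("30",A)
c=env.move_l(tp(A,off,18),rate=40,f_stop=12);stt(c,A)
if not c:
    c=env.move_l(tp(A,off,2),rate=40,f_stop=20);stt(c,A)
E
```

```text
30 17.17 pos [-0.7 -0.1 29.5] rot [ 0.1  0.  60. ] F [-1.7 -0.3 -2.3] tq [-0.34  0.48  0.09] w 27.9
False 17.62 pos [-0.6 -0.2 17.9] rot [ 0.  0. 60.] F [-1.4 -0.3 -3.4] tq [-0.33  0.49  0.06] w 27.8
False 18.17 pos [-0.5 -0.5  2.2] rot [-0.  0. 60.] F [-3.9 -0.4  4.6] tq [-0.11  0.96  0.14] w 27.7
```

Run:
```python
from h import *
A=M@rz(60);off=(M.T@yk)[:2]*-.6
c=env.move_l(tp(A,off,-4),rate=20,f_stop=25);d=stt(c,A)
env.hold(.3);d=stt("hold",A)
```

```text
True 18.44 pos [ 0.1 -1.8  0.4] rot [-0.2  0.1 60.2] F [-1.2 -1.1  6. ] tq [0.11 0.51 0.08] w 28.6
hold 18.74 pos [ 0.1 -1.9  0.4] rot [-0.2  0.1 60.1] F [-0.1  0.9  6.2] tq [0.15 0.38 0.07] w 28.3
```

Run:
```python
from h import *
A=M@rz(60);off=(0,-1.2)
c=env.move_l(tp(A,off,-4),rate=20,f_stop=30);stt(c,A)
env.hold(.2);stt("hold",A)
for n in("top","scene"): cv2.imwrite(f"pics/{n}_3.png",avg(n,3))
t=cv2.imread("pics/top_3.png");s=cv2.imread("pics/scene_3.png")
f=lambda im,x,y,w,h:cv2.resize(im[y:y+h,x:x+w],(400,300),interpolation=cv2.INTER_CUBIC)
cv2.imwrite("pics/m5.png",np.hstack([f(t,125,100,100,75),f(s,290,140,80,60)]))
```

```text
True 18.95 pos [ 0.1 -1.8 -0.2] rot [-0.2  0.1 60.2] F [-0.5  0.5  6.5] tq [0.09 0.56 0.02] w 28.4
hold 19.15 pos [ 0.1 -1.8 -0.2] rot [-0.2  0.1 60.2] F [-0.   0.3  5.5] tq [0.17 0.45 0.04] w 28.4
```

View pics/m5.png

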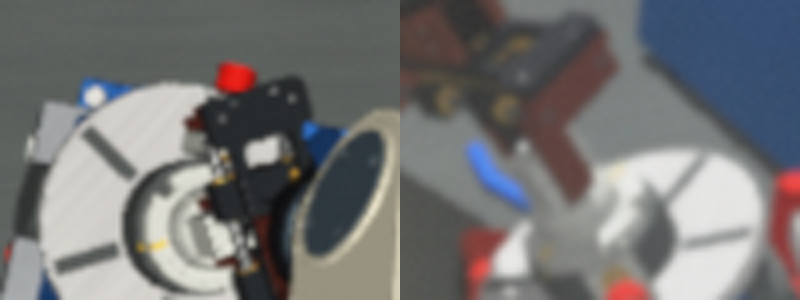

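Run:
```python
from h import *
A=M@rz(60);off=(0.1,-1.6)
for z in(-2,-3.5,-5):
    c=env.move_l(tp(A,off,z),rate=10,f_stop=45);stt((z,c),A)
```

```text
(-2, False) 19.75 pos [ 0.4 -1.9 -0.5] rot [-0.2  0.1 60.2] F [-4.8  2.3 19.2] tq [0.64 1.56 0.02] w 28.5
(-3.5, False) 20.05 pos [ 0.4 -1.9 -0.7] rot [-0.2  0.2 60.3] F [-6.9  5.1 32.3] tq [1.1  2.3  0.04] w 28.4
(-5, False) 20.35 pos [ 0.4 -1.9 -1.2] rot [-0.2  0.2 60.3] F [-9.8  6.9 43. ] tq [1.67 2.99 0.04] w 28.6
```

```bash
cat > turn.py <<'E'
import sys
from h import *
def turn(a0,angs,zc,off):
    off=np.array(off,float)
    for a in angs:
        A=M@rz(a)
        c=env.move_l(tp(A,off,zc),rot=q(toolR(A,1)),rate=20,f_stop=45);d=stt((a,c),A)
        if c: break
        off=off+.5*(d[:2]-off)
E
python3 - <<'E'
from turn import *
A=M@rz(60);env.move_l(tp(A,(.4,-1.9),-2),rate=20);stt("ease",A)
t0=env.read_state()["time_s"];turn(60,[54],-2,(.4,-1.9));print("dt",env.read_state()["time_s"]-t0)
turn(54,[45,35],-2,(.4,-1.9))
E
```

```text
ease 20.65 pos [ 0.3 -2.2 -0.7] rot [-0.1  0.2 60.2] F [-4.1  1.1 17.5] tq [0.62 1.71 0.03] w 28.1
(54, False) 20.91 pos [ 0.3 -2.5 -0.7] rot [-0.1  0.1 54. ] F [-4.5 -0.2 16.2] tq [0.28 1.83 0.03] w 28.1
dt 0.258300000000002
(45, False) 21.22 pos [ 0.5 -2.3 -0.5] rot [-0.  0. 45.] F [-4.4  0.4 18. ] tq [ 0.47  1.75 -0.04] w 28.4
(35, False) 21.54 pos [ 0.4 -2.1 -0.5] rot [ 0.   0.  35.1] F [-4.5  0.9 19.4] tq [ 0.86  1.97 -0.02] w 28.3
```

Run:
```python
from turn import *
turn(35,[25,15,6,1,-1.5,-3,-4.5,-6],-2,(.4,-2.1))
```

```text
(25, False) 21.87 pos [ 0.5 -1.8 -0.6] rot [ 0. -0. 25.] F [-3.5  3.2 19.8] tq [ 1.17  1.58 -0.16] w 28.2
(15, False) 22.19 pos [ 0.6 -1.5 -0.6] rot [ 0.1 -0.  15. ] F [-4.6  2.5 19.1] tq [ 1.2   1.42 -0.15] w 28.2
(6, False) 22.5 pos [ 0.4 -1.5 -0.7] rot [0. 0. 6.] F [-5.5  1.9 18.4] tq [ 1.12  1.53 -0.1 ] w 27.8
(1, False) 22.75 pos [ 0.2 -1.4 -0.7] rot [0.  0.  1.1] F [-6.4  1.7 19.9] tq [1.12 1.69 0.23] w 28.3
(-1.5, False) 23.0 pos [ 0.2 -1.  -0.7] rot [ 0.1  0.  -1.4] F [-5.4  3.6 19.2] tq [1.39 1.61 0.44] w 27.9
(-3, False) 23.25 pos [ 0.3 -0.6 -0.7] rot [ 0.1  0.  -2.9] F [-4.3  3.7 19.3] tq [1.53 1.54 0.57] w 27.8
(-4.5, False) 23.5 pos [ 0.4 -0.4 -0.7] rot [ 0.1  0.  -4.3] F [-3.6  2.7 18.1] tq [1.41 1.39 0.74] w 28.0
(-6, False) 23.75 pos [ 0.4 -0.3 -0.7] rot [ 0.   0.  -5.8] F [-4.   2.6 18.2] tq [1.19 1.38 1.  ] w 28.4
```

Run:
```python
from turn import *
turn(-6,[0.],-1.2,(.3,-1.2))
set_gripper(60);A=M@rz(0);stt("open",A)
env.move_l(tp(A,(.3,-1),60),rate=150)
T=toolR(K,1)
env.reach(H+K@[103.3,-.9,5+70]-61*T[:,2],q(T));print(env.read_state()["time_s"])
for n in("top","scene"): cv2.imwrite(f"pics/{n}_4.png",avg(n,3))
t=cv2.imread("pics/top_4.png");s=cv2.imread("pics/scene_4.png")
f=lambda im,x,y,w,h:cv2.resize(im[y:y+h,x:x+w],(400,300),interpolation=cv2.INTER_CUBIC)
cv2.imwrite("pics/m6.png",np.hstack([f(t,125,100,100,75),f(s,290,140,80,60)]))
```

```text
(0.0, False) 24.01 pos [ 0.7 -1.  -0.5] rot [ 0. -0.  0.] F [-2.1  1.  10.4] tq [0.76 0.7  0.27] w 28.3
open 24.69 pos [ 0.  -0.8 -1.6] rot [ 0.1  0.  -0. ] F [ 0.8 -0.4 -0.5] tq [-0.18  0.23  0.04] w 59.9
26.25
```

View pics/m6.png

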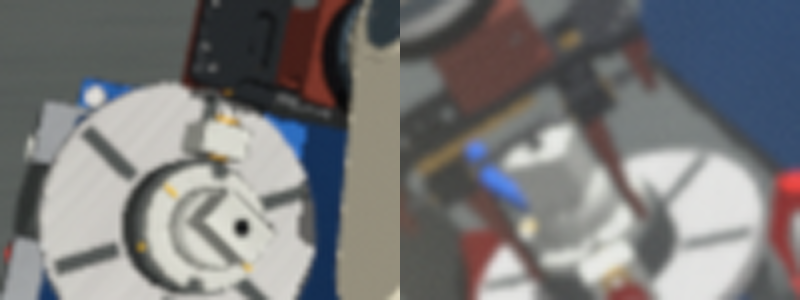

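The plug is seated and turned: flange marks at (170,190) and (247,268) in the crop, with the notch under the lock bracket. Now I'll push the knob home.

Run:
```python
from h import *
T=toolR(K,1)
G=lambda r,z=5:H+K@[r,-.9,z]-61*T[:,2]
def st(m):
    s=env.read_state();d=K.T@(np.array(s["tool_pos"])+61*T[:,2]-H)
    print(m,round(s["time_s"],2),"pos",d.round(1),"F",(K.T@s["force"]).round(1),"w",round(s["width"],1))
print(env.move_l(G(103.3),rate=100,f_stop=12));set_gripper(0);st("grip")
for r in(100,97,94,91,89,88,87):
    c=env.move_l(G(r),rate=25,f_stop=35);st((r,c))
    if c: break
```

```text
False
grip 28.04 pos [103.4  -1.    5.2] F [-0.3 -0.4  2.6] w 25.4
(100, False) 28.32 pos [101.5  -1.    5.3] F [ 6.8 -2.  -1.6] w 25.4
(97, False) 28.59 pos [98.4 -0.9  5.5] F [ 5.2 -1.7 -0. ] w 25.3
(94, False) 28.86 pos [93.2 -0.9  5.6] F [-4.9 -1.6  9.9] w 25.4
(91, False) 29.12 pos [89.6 -0.8  5.6] F [-6.9 -1.5 10.8] w 25.0
(89, False) 29.38 pos [89.3 -0.8  5.7] F [-0.2 -2.4  8.1] w 25.6
(88, False) 29.62 pos [89.1 -0.8  5.7] F [ 3.1 -2.4  4.9] w 25.4
(87, False) 29.88 pos [89.  -0.8  5.7] F [ 6.3 -2.   2.9] w 25.2
```

Run:
```python
from h import *
T=toolR(K,1)
G=lambda r,z=5:H+K@[r,-.9,z]-61*T[:,2]
env.move_l(G(85.5),rate=25,f_stop=35);s=env.read_state();print((K.T@(np.array(s["tool_pos"])+61*T[:,2]-H)).round(1),(K.T@s["force"]).round(1))
env.move_l(G(89),rate=25);set_gripper(50)
env.move_l(G(92,95),rate=150)
env.reach([300,-350,400],[1,0,0,0]) if env.ik([300,-350,400],[1,0,0,0]) is not None else None
print(env.read_state()["time_s"])
for n in("top","scene"): cv2.imwrite(f"pics/{n}_5.png",avg(n,4))
t=cv2.imread("pics/top_5.png");s=cv2.imread("pics/scene_5.png")
f=lambda im,x,y,w,h:cv2.resize(im[y:y+h,x:x+w],(400,300),interpolation=cv2.INTER_CUBIC)
cv2.imwrite("pics/m7.png",np.vstack([np.hstack([f(t,135,110,80,60),f(s,295,150,80,60)]),np.hstack([cv2.resize(t,(400,300)),cv2.resize(s,(400,300))])]))
```

```text
[88.7 -0.8  5.8] [12.6 -2.9 -1.6]
33.9
```

View pics/m7.png

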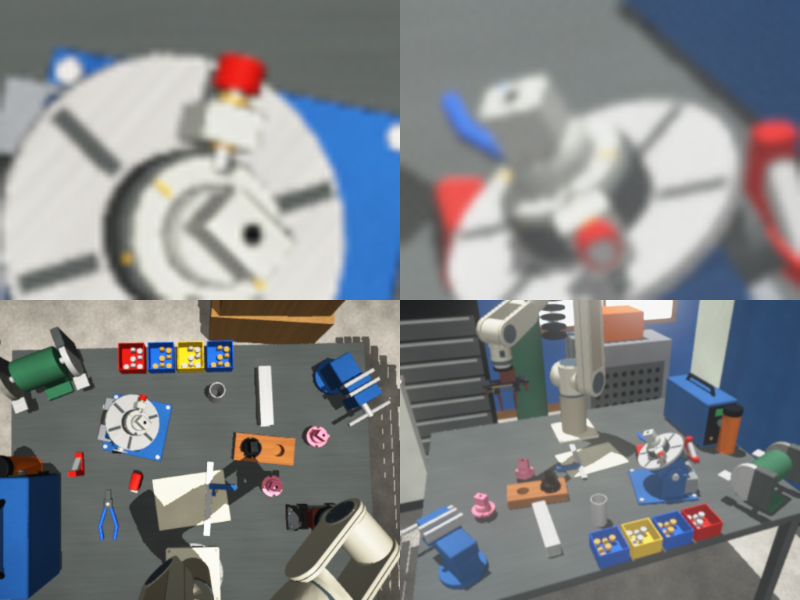

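The pin sits in the flange notch at (222,157), the flange is flush, and everything else is undisturbed. I'll compare the knob's centroid with its original home position, then sign off if it matches.

Run:
```python
from h import *
h=cv2.cvtColor(cv2.imread("pics/top_5.png"),cv2.COLOR_BGR2HSV)
b=blobs(((h[...,1]>150)&(h[...,2]>90)&((h[...,0]<6)|(h[...,0]>173))).astype(np.uint8),(170,110,195,135));print(b)
if np.hypot(*(np.array(max(b)[1])-(182.47,124.27)))<.6: print(workorder.sign_off())
```

```text
[(62, [182.47, 124.27])]
the job is handed in; nothing more can be done
None
```

The aluminium plug is seated in the hub and turned clockwise to its stop, the red lock knob is home with its pin in the flange notch, and the job was handed in at about 34 s.

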